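# Move the clip-on cover to the paint tub

## Robot

A 6-joint arm with a two-finger parallel gripper is mounted at the origin on the work surface. World frame = base frame: x ahead of the robot, y to its left, z up, the work surface at z = 0. Lengths are in m, angles in rad, forces in N, time in s.
With the tool pointing down it reaches from about 0.35 to 0.775 m from the base axis. Payload 7.3 kg.
Tool frame: the origin (TCP) lies on the mounting face of the last link; the fingertips stand 178 mm ahead of it and the grasp point (between the pads) lies 159 mm ahead of it (robot.tcp_to_tips is the distance from the TCP to the fingertips, in m); z points along the fingers, y is the direction in which the jaws open and shut (so a half turn about z gives the same grasp; the last joint's range is limited). The gripper opens to 92 mm and grips with 3 to 60 N. Pads are 19 mm wide; open, the fingers measure 130 mm over their backs; the gripper's body (75 mm by 190 mm) begins 47 mm behind the grasp point.
Start: joints at [-1.451, 0.342, 1.524, -0, 1.275, -0.146], TCP at [0.138, -0.507, 0.405] pointing down, gripper open.
Joint ranges: [-2.53, 2.53], [-0.77, 2.02], [0.04, 2.7], [-1, 4.14], [0.28, 2.66], [-3.11, 3.11]. Speed limits (rad/s): [2.57, 2.57, 3.14, 3.14, 3.14, 3.14].

## Interface

Orientations are given as [roll, pitch, yaw] about the fixed x, y, z axes, in that order (R = Rz(yaw) Ry(pitch) Rx(roll)).
In Python, from cell import robot, viewer gives the robot as it stands.
- The arm moves only by the shell command python3 -m creep 'ROWS' [OPENING] [FORCE]. ROWS is JSON, a list that holds one entry, the list of rows, each a list of 6 numbers: the shift along the world's x, y, z in mm, then the turn, a rotation vector about the world's x, y, z in degrees. A call has 1 to 5 rows; each row shifts and turns the pose as measured when the row begins; what a row does not reach is not made up. A row lasts 1/12 s, in which the tool goes at most 41.7 mm and 7.16 degrees, less where a joint would pass 70% of its speed; a pose out of reach is approached as far as the arm can. A call with a gripper value outside its range is refused whole. OPENING is the closure, from -1 (fully open) to 1 (shut), set as the call begins (- or left out, the last holds). The fingers move at their own pace and stop on an object; FORCE is the grip in N (left out, the last holds). Time passes only in rows, so rows that do not move let the fingers close. It gives the time, the measured TCP pose, the force and the opening at its end, in the units of the state.
- robot.observe(): the state, without advancing time (a new reading comes with each control period).
- viewer.read_camera(name): name is "scene" or "top" or "wrist"; returns the picture (420x560x3 uint8, blue, green, red); there is no depth.
- viewer.camera_model(name): a dict with "fx", "fy", "cx", "cy" (pixels), "pose" (4x4, takes a point from camera to world coordinates); the wrist camera has in their place "mount" (4x4, takes a point from camera to tool coordinates, whose origin is the TCP and whose axes are the flange's). Camera axes: x right, y up, looking along -z (the intrinsics and any distortion apply to the point x, -y, -z); pixel columns grow to the right and rows downward; lengths in m; the calibration is good to about 2 mm. The wrist camera is an equidistant fisheye: a pixel r from the principal point sees the ray r / f radians off the axis. A picture is of the moment at which its call begins: read the wrist's pose just before it. camera_model takes no time and is no camera call.
- robot.hand_in(): hands the job in, once; it reports no verdict.
The state is a dict: "time": time; "qpos": joint angles; "qvel": joint speeds; "joint_efforts": joint torques, N m; "tool_pos": TCP position; "tool_rot": TCP orientation; "contact_force": force on the tool from outside, world axes, zero at the start; "torque": the same for the moment, N m; "opening": finger opening in m.
Only numpy, scipy, OpenCV 4.12 (cv2) and the standard library are available. Lean on these libraries where they do the work, as an engineer would, in place of code of your own. Each camera call takes 0.05 s, during which the arm holds its last target. There are 200 camera calls.

## Task

Squeeze the two orange side tabs of the clip-on cover together to free it from the empty tub, and snap it onto the open tub with the paint pots: pressed down gently until it is home, with both tabs sprung out again and hooked under the rim, then let go. Do not force it: never push or pull the cover or the tubs with more than about 20 N, and leave the bottles standing where they are.

Things in the scene. Friction and masses are not known exactly. Their poses are not given: they have to be found in the camera images.
- cover_grip (a point): The grip of the clip-on cover: the point midway between its two upright orange tabs, 24 mm above the plate's top and 29 mm above its underside, z up. The tabs face each other along this frame's y: each is 26 mm wide (x), 5 mm thick and rises 38 mm above the plate's top; outer faces 60 mm apart when free, 48 mm apart when both are fully squeezed in.
- cover: The cover, origin at the centre of its plate's underside, same axes. White plate 112 x 100 mm (x, y), 5 mm thick. Four round-ended pins, 8 mm thick, reach 18 mm below it at x = +-38, y = +-26 mm. Each tab has a square barb below the plate that reaches 6 mm outward; its top is 7.5 mm, its foot 12.5 mm below the plate's underside. About 120 g in all; fits turned by half a turn too.
- tab_l (a joint): Travel of the orange tab on the cover's +y side, m: 0 = sprung out, 0.006 = pressed fully in (towards the other tab). Its spring takes 4 N to start and about 8 N fully in. The barb is square: it passes the rim only when pressed in by about 4.5 mm or more, on the way out and on the way in alike.
- tab_r (a joint): The same for the orange tab on the cover's -y side. If the cover is let go before it is home, the barbs bear sprung on the wall of the mouth: pushing the plate further down there, by about 15 N, snaps them out beneath the rim.
- tub_a: The empty white tub with a blue rim, fixed to the table; the cover is latched on it at the start. Origin at the centre of its underside, on the table. 116 x 108 mm over the rim (x, y), 60 mm high.
- tub_a_rim (a point): Centre of the empty tub's mouth, in the rim's top face, z up. Mouth 88 x 64 mm (x, y); the rim is 6 mm thick and the barbs hook beneath it. Latched, the plate's underside is 1.5 mm above the rim, pushed up against the barbs by sprung gasket strips; the cover's axes lie along the tub's.
- tub_b: The open tub with six small paint pots inside (up to 27 mm high), same make and size, also fixed to the table. Origin at the centre of its underside, on the table.
- tub_b_rim (a point): Point on the axis of the paint tub's mouth, 60 mm above its underside, z up; x and y as for the empty tub. The blue rim of this tub is a collar whose top is set up to 6 mm higher or lower than this point: the collar is not measured, feel for it. It holds firm under load.
- gasket_b (a joint): Height of the two black sprung strips on the paint tub's collar (at x = +-49 mm), m: 0.004 = free (5.5 mm proud of the collar), 0 = as a latched cover holds them (1.5 mm proud), -0.0015 = flush, where the plate rests hard on the collar. They push up with 3.4 N free, 5 N latched, 5.6 N flush. Below 0 the barbs can spring out beneath the rim.
- gasket_a (a joint): The same for the strips of the empty tub; 0 at the start, when the cover is latched.
- glue_bottle_mid (a point): Bystander: white glue bottle with blue band and orange nozzle, 38 mm across and 105 mm tall, standing between the tubs; this point is at its axis, 50 mm up.
- paint_red_mid (a point): Bystander: clear paint bottle with a red label and red cap; this point is at its axis, 50 mm up. 38 mm across, 100 mm tall, behind the tubs.
- paint_green_mid (a point): Bystander: clear paint bottle with a green label and white cap; this point is at its axis, 50 mm up. 38 mm across, 100 mm tall, behind the tubs.
- paint_purple_mid (a point): Bystander: clear paint bottle with a blue label and brass cap; this point is at its axis, 50 mm up. 38 mm across, 100 mm tall, behind the tubs.
Not all that is in view belongs to the job. What is shaped like the cover but purple or red is not meant.

How it is judged:
On the way, in this order (a step that is already met when the one before it is completed fails the run):
1. both tabs are squeezed in by at least 4.5 mm while the cover is still on the empty tub (value of joint each of tab_l, tab_r above 0.0045 m and z of cover_grip in the frame of tub_a_rim below 0.038 m and horizontal distance between cover_grip and tub_a_rim below 0.01 m), for 0.1 s.
2. the cover is lifted clear of the empty tub (z of cover_grip in the frame of tub_a_rim above 0.06 m), for 0.1 s.
At the end, for the whole second after the job is handed in: The cover lies level on the paint tub, within 6 mm and 0.1 rad of its place, its gasket strips held down to within 1.5 mm of the latched height, both tabs sprung out to within 2 mm beneath the rim; released and at rest (horizontal distance between cover_grip and tub_b_rim below 0.006 m and angle between the y axis of cover_grip and the y axis of tub_b_rim, either way round below 0.1 rad and angle between cover_grip's own z axis and vertical below 0.04 rad and z of cover_grip in the frame of tub_b_rim between 0.0225 and 0.0385 m and value of joint gasket_b below 0.0015 m and value of joint each of tab_l, tab_r below 0.002 m and linear speed of cover below 0.01 m/s); the robot touches nothing.
It fails at once if the empty tub carries more than 50 N in all (at rest a latched cover already loads it with 10 N, gasket and barbs together) (contact force between anything else and tub_a above 50 N).
It fails at once if the paint tub carries more than 30 N in all (at rest a latched cover already loads it with 10 N, gasket and barbs together) (contact force between anything else and tub_b above 30 N).
It fails at once if a bottle is moved by more than 30 mm (distance of any of glue_bottle_mid, paint_red_mid, paint_green_mid, paint_purple_mid from where it was at the start of the episode above 0.03 m).
It also fails if it takes over 54 s, if anything falls off the work surface, if the arm or the gripper's body presses on something with over 40 N, if the wrist force passes 120 N, or if a joint passes its speed limit or range.

## Working session

There is one attempt and no reset: what is moved stays moved. The work goes in short steps, Python scripts to look and compute and a shell command to move; the robot and the scene stay as the last step left them, time stands still between calls to the robot, and variables do not carry over. Pictures are saved under pics/ and viewed, about 8 in all and at most 12, crops included, and the job is handed in when it is done.

```bash
ls; mkdir -p pics; python3 - <<'E'
from cell import robot, viewer
import cv2
print(robot.observe())
for n in("scene","top"):
    cv2.imwrite(f"pics/{n}0.png",viewer.read_camera(n)); m=viewer.camera_model(n); print(n,m)
print(viewer.camera_model("wrist"))
E
```

```text
pics
{'time': 0.0, 'qpos': array([-1.45099480e+00,  3.42711397e-01,  1.52503625e+00, -1.22440786e-05,
        1.27535233e+00, -1.46021895e-01]), 'qvel': array([-0.00090845, -0.00148692, -0.00097131, -0.0003815 , -0.00100312,
        0.00118979]), 'joint_efforts': array([ 8.73246427e-04, -4.31241417e+01, -2.44219798e+01,  7.18881330e-02,
        5.59620315e-02, -1.31634051e-04]), 'tool_pos': array([ 0.13791178, -0.50642047,  0.40404391]), 'tool_rot': array([-3.14009967e+00, -2.07736801e-04,  2.65826839e-01]), 'contact_force': array([0.12315491, 0.11477656, 0.38932743]), 'torque': array([-0.03402604, -0.02832486,  0.03461758]), 'opening': 0.09194656985146706}
scene {'fx': 523.1898431392232, 'fy': 523.1898431392232, 'cx': 272.2627395546342, 'cy': 207.43513552465205, 'pose': array([[-0.85282509, -0.41672699,  0.31468711,  0.97628697],
       [ 0.52214902, -0.68865559,  0.50310424,  0.73153804],
       [ 0.00705392,  0.59337348,  0.80489636,  1.12309037],
       [ 0.        ,  0.        ,  0.        ,  1.        ]])}
top {'fx': 516.4180904059149, 'fy': 516.4180904059149, 'cx': 277.4049086406792, 'cy': 213.15955250905452, 'pose': array([[-0.00167245,  0.98078317, -0.19509376,  0.26081671],
       [-0.99993677, -0.00380976, -0.01058061,  0.07930942],
       [-0.01112055,  0.19506372,  0.98072752,  1.55838446],
       [ 0.        ,  0.        ,  0.        ,  1.        ]])}
{'fx': 325.19226210127806, 'fy': 325.19226210127806, 'cx': 275.1649421621363, 'cy': 211.26511890604908, 'mount': array([[ 6.91089969e-04,  9.58674896e-01,  2.84503017e-01,
         7.61442421e-02],
       [ 9.99999722e-01, -5.83146560e-04, -4.64113917e-04,
         7.40695761e-05],
       [-2.79027405e-04,  2.84503259e-01, -9.58675032e-01,
         2.00334847e-02],
       [ 0.00000000e+00,  0.00000000e+00,  0.00000000e+00,
         1.00000000e+00]])}
```

View pics/top0.png

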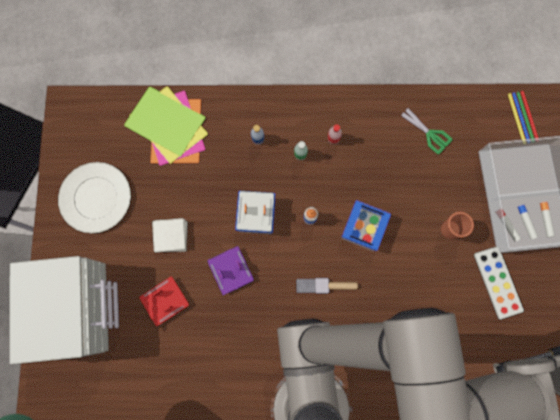

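View pics/scene0.png

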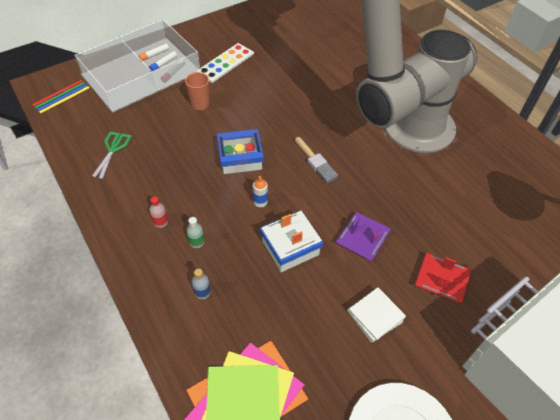

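Candidates for the cover: white plate with orange tabs at top (255,212), purple (231,271), red (164,301) and a plain white box (170,235). The first fits, since it is white with orange tabs on a blue-rimmed tub. The open tub with pots is at (367,226). I'll confirm both in an enlarged crop.

```bash
python3 - <<'E'
import cv2,numpy as np
a=cv2.imread("pics/top0.png")
c=[cv2.resize(a[y:y+60,x:x+60],None,fx=6.66,fy=6.66,interpolation=cv2.INTER_CUBIC)[:398,:398] for x,y in((226,182),(337,196))]
cv2.imwrite("pics/crop1.png",np.hstack(c))
E
```

```text
(no output)
```

View pics/crop1.png

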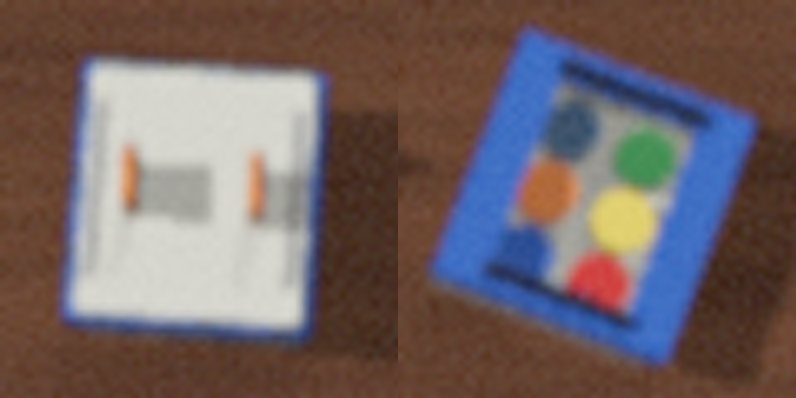

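White plate corners in the left crop are about (90,62),(322,73),(304,330),(70,318), with orange tabs at (130,180),(257,185). Tub B collar corners in the right crop are (130,28),(359,120),(267,362),(35,278). The white cover with orange tabs is confirmed as the one meant.

```bash
cat >h.py <<'E'
import numpy as np
from scipy.spatial.transform import Rotation as Ro
from scipy.optimize import least_squares
from cell import robot, viewer
def ray(n,u,v,T=None):
    m=viewer.camera_model(n); x=(u-m["cx"])/m["fx"]; y=(v-m["cy"])/m["fy"]
    if n=="wrist":
        r=np.hypot(x,y); d=np.array([np.sin(r)*x/r,-np.sin(r)*y/r,-np.cos(r)]); P=T@m["mount"]
    else: d=np.array([x,-y,-1]); P=m["pose"]
    return P[:3,3],P[:3,:3]@d
def at(n,u,v,z,T=None):
    o,d=ray(n,u,v,T); return o+d*(z-o[2])/d[2]
def tool(s=None):
    s=s or robot.observe(); T=np.eye(4); T[:3,:3]=Ro.from_euler("xyz",s["tool_rot"]).as_matrix(); T[:3,3]=s["tool_pos"]; return T
def rect(P,a,b):
    # P corners world in order (+x+y, +x-y, -x-y, -x+y)
    C=np.array([[a,b],[a,-b],[-a,-b],[-a,b]])/2; P=np.array(P)[:,:2]
    f=lambda q:(C@np.array([[np.cos(q[2]),np.sin(q[2])],[-np.sin(q[2]),np.cos(q[2])]])+q[:2]-P).ravel()
    r=least_squares(f,[*P.mean(0),0]); return r.x,np.abs(r.fun).max()
E
python3 - <<'E'
from h import *
k=6.66
A=[(90,62),(322,73),(304,330),(70,318)]
B=[(130,28),(359,120),(267,362),(35,278)]
print(rect([at("top",226-.5+u/k,182-.5+v/k,.0665) for u,v in A],.112,.1))
for z in(.054,.06,.066):print(rect([at("top",337-.5+u/k,196-.5+v/k,z) for u,v in B],.116,.108))
E
```

```text
(array([ 0.5651009 ,  0.16148044, -0.06063416]), np.float64(0.002336695731418037))
(array([ 0.52363688, -0.1664421 , -0.38390433]), np.float64(0.0029010485876000414))
(array([ 0.52258866, -0.16546196, -0.38390433]), np.float64(0.0027556577744233257))
(array([ 0.52154045, -0.16448182, -0.38390432]), np.float64(0.002610267002361888))
```

```bash
python3 -m creep '[[[30,26,-3,0,0,-3],[30,26,-3,0,0,-3],[30,26,-3,0,0,-3],[30,26,-3,0,0,-3],[30,26,-3,0,0,-3]]]' -1; python3 -m creep '[[[30,26,-3,0,0,-3],[30,26,-3,0,0,-3],[30,26,-3,0,0,-3],[30,26,-3,0,0,-3],[30,26,-3,0,0,-3]]]'; python3 -m creep '[[[30,26,-3,0,0,-3],[30,26,-3,0,0,-3],[30,26,-3,0,0,-3]]]'
```

```text
time: 0.52
tool_pos: [0.2866, -0.3761, 0.3866]
tool_rot: [-3.14, 0.003, -0.019]
contact_force: [0.9, -1.1, 0.3]
opening: 0.0921
time: 0.93
tool_pos: [0.4417, -0.2379, 0.3699]
tool_rot: [-3.139, 0.005, -0.297]
contact_force: [0.7, -0.9, 0.2]
opening: 0.0917
time: 1.18
tool_pos: [0.5348, -0.1549, 0.3597]
tool_rot: [-3.139, 0.006, -0.461]
contact_force: [0.9, -2.0, 0.4]
opening: 0.092
```

```bash
python3 -m creep '[[[-11,-10,0,0,0,4],[0,0,0,0,0,0],[0,0,0,0,0,0]]]'; python3 - <<'E'
from h import *
import cv2,numpy as np
s=robot.observe(); im=viewer.read_camera("wrist"); np.save("sB.npy",tool(s)); cv2.imwrite("pics/wB.png",im)
cv2.imwrite("pics/wBc.png",cv2.resize(im[60:360,100:460],None,fx=2,fy=2,interpolation=cv2.INTER_CUBIC)); print(s["tool_pos"],s["tool_rot"])
E
```

```text
time: 1.43
tool_pos: [0.5293, -0.1564, 0.3567]
tool_rot: [-3.136, 0.009, -0.387]
contact_force: [0.2, -0.3, -0.1]
opening: 0.0919
[ 0.52930507 -0.15639267  0.35674999] [-3.1358567   0.00917724 -0.38652074]
```

View pics/wBc.png

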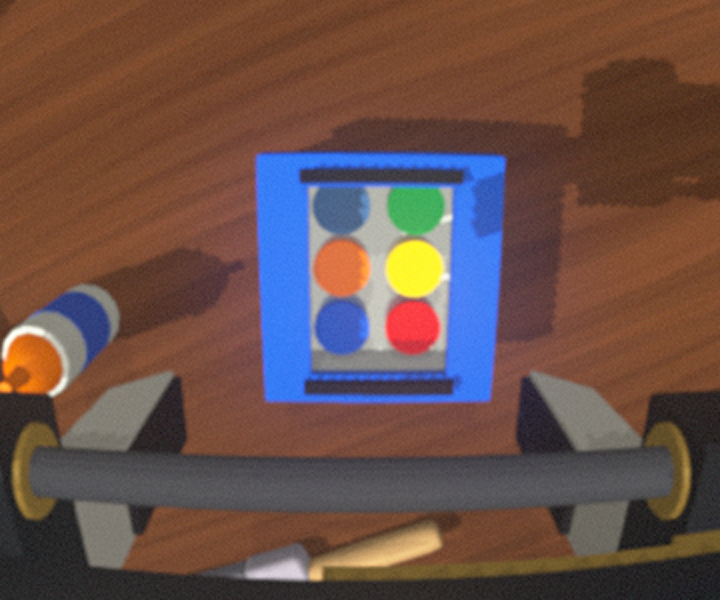

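Tub B corners in the crop are (256,153),(506,156),(492,402),(266,402). The pots are inside and the glue bottle is at the left, (50,350).

```bash
python3 - <<'E'
from h import *
T=np.load("sB.npy"); B=[(256,153),(506,156),(492,402),(266,402)]
for z in(.050,.054,.06,.066,.07):
  P=[at("wrist",100-.25+u/2,60-.25+v/2,z,T) for u,v in B]
  print(z,rect(P,.116,.108),[np.linalg.norm(P[i]-P[(i+1)%4])*1e3 for i in range(4)])
E
# go on to cover: look at it
python3 -m creep '[[[6,38,0,0,0,2],[6,38,0,0,0,2],[6,38,0,0,0,2],[6,38,0,0,0,2],[6,38,0,0,0,2]]]'; python3 -m creep '[[[3,38,0,0,0,3],[2,38,0,0,0,3],[0,30,0,0,0,3],[0,0,0,0,0,0],[0,0,0,0,0,0]]]'
python3 - <<'E'
from h import *
import cv2,numpy as np
s=robot.observe(); im=viewer.read_camera("wrist"); np.save("sA.npy",tool(s)); cv2.imwrite("pics/wA.png",im)
cv2.imwrite("pics/wAc.png",cv2.resize(im[60:360,100:460],None,fx=2,fy=2,interpolation=cv2.INTER_CUBIC)); print(s["tool_pos"],s["tool_rot"])
E
```

```text
0.05 (array([ 0.52209592, -0.16721618, -0.38529288]), np.float64(0.0025462473542103847)) [np.float64(110.74057495978522), np.float64(119.5202377974486), np.float64(111.29303118001549), np.float64(119.79204664579028)]
0.054 (array([ 0.52318102, -0.16747361, -0.38529294]), np.float64(0.0014751043153495846)) [np.float64(109.19180460976699), np.float64(117.84867883547795), np.float64(109.73653441342515), np.float64(118.11668628143987)]
0.06 (array([ 0.52480868, -0.16785976, -0.38529292]), np.float64(0.0009060206817289862)) [np.float64(106.86864908473963), np.float64(115.34134039252189), np.float64(107.4017892635396), np.float64(115.60364573491425)]
0.066 (array([ 0.52643633, -0.1682459 , -0.38529291]), np.float64(0.0024479988088505766)) [np.float64(104.54549355971227), np.float64(112.83400194956576), np.float64(105.06704411365406), np.float64(113.09060518838855)]
0.07 (array([ 0.52752144, -0.16850334, -0.38529284]), np.float64(0.003475982145154932)) [np.float64(102.99672320969405), np.float64(111.16244298759506), np.float64(103.51054734706368), np.float64(111.41524482403814)]
time: 1.9
tool_pos: [0.5576, 0.0276, 0.3572]
tool_rot: [-3.139, 0.008, -0.232]
contact_force: [1.4, -0.3, -0.6]
opening: 0.0916
time: 2.32
tool_pos: [0.5621, 0.1405, 0.3582]
tool_rot: [-3.136, 0.006, -0.073]
contact_force: [-0.2, -1.2, 0.3]
opening: 0.092
[0.56214703 0.14051253 0.35823214] [-3.13622439  0.00585515 -0.07276041]
```

View pics/wAc.png

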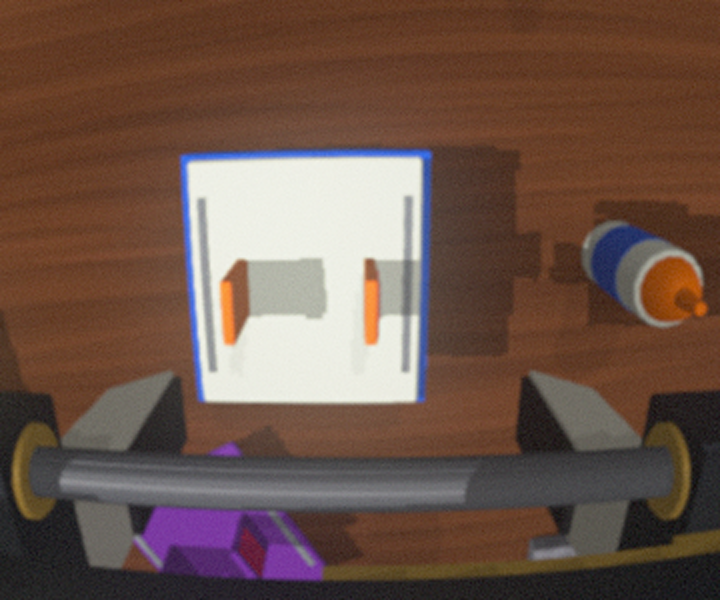

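Plate corners in the crop are (188,160),(424,158),(417,402),(204,402). The tab tops are at (227.5,312) and (371.5,312).

```bash
python3 - <<'E'
from h import *
T=np.load("sA.npy"); B=[(188,160),(424,158),(417,402),(204,402)]
w=lambda u,v,z:at("wrist",100-.25+u/2,60-.25+v/2,z,T)
print(rect([w(u,v,.0665) for u,v in B],.112,.1))
l,r=w(227.5,312,.1045),w(371.5,312,.1045); d=l-r
print(l,r,(l+r)/2,np.linalg.norm(d),np.arctan2(-d[0],d[1]))
# grasp point & tool axis for present pose
print(T[:3,3]+.159*T[:3,2])
E
```

```text
(array([ 0.564986  ,  0.1607185 , -0.06980679]), np.float64(0.0006912274055144163))
[0.56735455 0.1882026  0.1045    ] [0.56354118 0.13352207 0.1045    ] [0.56544786 0.16086233 0.1045    ] 0.05481333908224517 -0.06962648887686804
[0.5612806  0.1414315  0.19923716]
```

```bash
python3 -m creep '[[[3,20,-20,-0.3,-0.3,0],[0,0,-25,0,0,0],[0,0,-20,0,0,0],[0,0,0,0,0,0],[0,0,0,0,0,0]]]'
```

```text
time: 2.78
tool_pos: [0.5666, 0.1522, 0.2938]
tool_rot: [-3.141, -0.005, -0.09]
contact_force: [-0.0, 0.7, 0.2]
opening: 0.0917
```

```bash
python3 -m creep '[[[-2,9,0,0,0.3,1.1],[0,0,0,0,0,0],[0,0,0,0,0,0]]]';  python3 -m creep '[[[0,0,-10,0,0,0],[0,0,0,0,0,0],[0,0,0,0,0,0]]]'
```

```text
time: 3.03
tool_pos: [0.5656, 0.159, 0.2967]
tool_rot: [-3.141, -0.002, -0.074]
contact_force: [-0.1, -0.2, -0.3]
opening: 0.092
time: 3.28
tool_pos: [0.5661, 0.1589, 0.2884]
tool_rot: [-3.14, -0.007, -0.074]
contact_force: [0.7, 0.4, 0.4]
opening: 0.0917
```

```bash
python3 -m creep '[[[-1,2,-15,0,0.4,0.2],[0,0,-15,0,0,0],[0,0,-6,0,0,0],[0,0,0,0,0,0],[0,0,0,0,0,0]]]'
```

```text
time: 3.7
tool_pos: [0.5654, 0.1611, 0.2526]
tool_rot: [-3.14, -0.002, -0.071]
contact_force: [0.1, -1.6, 0.3]
opening: 0.0918
```

```bash
python3 -m creep '[[[0,0,-3,0,0,0],[0,0,0,0,0,0]]]'; python3 -m creep '[[[0,0,0,0,0,0],[0,0,0,0,0,0],[0,0,0,0,0,0],[0,0,0,0,0,0]]]' 1 20;  python3 -m creep '[[[0,0,0,0,0,0],[0,0,0,0,0,0],[0,0,0,0,0,0],[0,0,0,0,0,0]]]'
```

```text
time: 3.87
tool_pos: [0.5657, 0.1612, 0.2504]
tool_rot: [-3.14, -0.004, -0.071]
contact_force: [0.1, 0.0, 0.3]
opening: 0.0917
time: 4.2
tool_pos: [0.5662, 0.1613, 0.2521]
tool_rot: [-3.139, -0.006, -0.071]
contact_force: [-0.7, 0.0, -0.4]
opening: 0.0698
time: 4.53
tool_pos: [0.5663, 0.1612, 0.2528]
tool_rot: [-3.139, -0.007, -0.07]
contact_force: [-1.6, -0.5, 2.6]
opening: 0.0472
```

```bash
python3 -m creep '[[[0,0,0,0,0,0],[0,0,0,0,0,0],[0,0,1,0,0,0]]]'; python3 -m creep '[[[0,0,3,0,0,0],[0,0,4,0,0,0],[0,0,5,0,0,0],[0,0,6,0,0,0],[0,0,0,0,0,0]]]'
```

```text
time: 4.78
tool_pos: [0.5662, 0.1612, 0.2545]
tool_rot: [-3.139, -0.008, -0.07]
contact_force: [-1.1, -1.2, 2.3]
opening: 0.0478
time: 5.2
tool_pos: [0.5661, 0.1612, 0.2732]
tool_rot: [-3.14, -0.006, -0.071]
contact_force: [-1.4, 0.8, -1.0]
opening: 0.0471
```

```bash
python3 -m creep '[[[0,0,18,0,0,0],[0,0,20,0,0,0],[0,0,20,0,0,0],[0,0,15,0,0,0],[0,0,0,0,0,0]]]'; python3 -m creep '[[[-2,-10,0,0,0.3,0],[-4,-25,0,0,0,-1.5],[-4,-30,0,0,0,-1.5],[-4,-30,0,0,0,-1.5],[-4,-30,0,0,0,-1.5]]]'; python3 -m creep '[[[-4,-30,0,0,0,-2],[-4,-30,0,0,0,-2],[-4,-30,0,0,0,-2],[-4,-30,0,0,0,-2],[-4,-30,0,0,0,-2]]]'
```

```text
time: 5.62
tool_pos: [0.5652, 0.1611, 0.3481]
tool_rot: [-3.14, -0.002, -0.071]
contact_force: [0.3, 0.6, -1.1]
opening: 0.0471
time: 6.03
tool_pos: [0.5446, 0.0354, 0.344]
tool_rot: [-3.14, 0.008, -0.169]
contact_force: [0.6, -1.0, -1.4]
opening: 0.0476
time: 6.45
tool_pos: [0.519, -0.1238, 0.3371]
tool_rot: [-3.141, 0.02, -0.352]
contact_force: [0.9, -0.1, -1.1]
opening: 0.0476
```

```bash
python3 -m creep '[[[6,-40,0,-0.5,-1.5,-1.9],[0,-3,0,0,0,0],[0,0,0,0,0,0],[0,0,0,0,0,0]]]'; python3 -m creep '[[[0,0,0,0,0,0],[0,0,0,0,0,0]]]'
```

```text
time: 6.78
tool_pos: [0.5208, -0.176, 0.3319]
tool_rot: [-3.141, -0.0, -0.397]
contact_force: [-0.9, -0.1, -1.0]
opening: 0.0476
time: 6.95
tool_pos: [0.5202, -0.175, 0.3306]
tool_rot: [-3.141, 0.003, -0.396]
contact_force: [0.1, -0.3, -0.9]
opening: 0.047
```

```bash
python3 -m creep '[[[4,7,-15,-0.2,-0.6,0.6],[0,0,-15,0,0,0],[0,0,-10,0,0,0],[0,0,0,0,0,0]]]'; python3 -m creep '[[[0,0,0,0,0,0],[0,0,0,0,0,0]]]'; python3 - <<'E'
from h import *
import cv2,numpy as np
s=robot.observe(); im=viewer.read_camera("wrist"); np.save("sC.npy",tool(s)); cv2.imwrite("pics/wC.png",im)
cv2.imwrite("pics/wCc.png",cv2.resize(im[60:360,100:460],None,fx=2,fy=2,interpolation=cv2.INTER_CUBIC)); print(s["tool_pos"],s["tool_rot"])
E
```

```text
time: 7.28
tool_pos: [0.5247, -0.1631, 0.2898]
tool_rot: [-3.14, -0.01, -0.378]
contact_force: [-1.0, -0.2, -1.8]
opening: 0.0474
time: 7.45
tool_pos: [0.5249, -0.1612, 0.2899]
tool_rot: [-3.14, -0.008, -0.375]
contact_force: [-0.2, 0.9, -1.3]
opening: 0.0474
[ 0.52487971 -0.16123967  0.28994928] [-3.139636   -0.00832383 -0.37510525]
```

View pics/wCc.png

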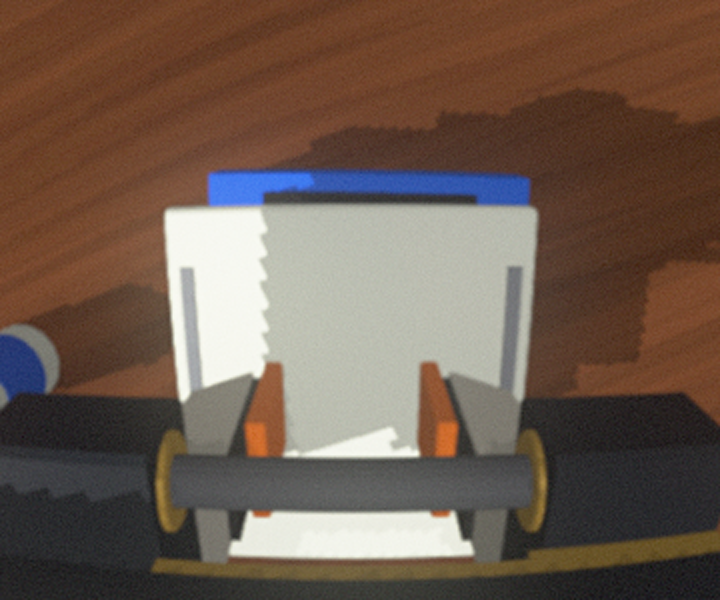

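Plate front corners are at (165,210) and (538,210). The tub collar's far corners are at (209,172) and (530,177). The cover still hangs squarely in the grip.

```bash
python3 - <<'E'
from h import *
T=np.load("sC.npy")
w=lambda u,v,z:at("wrist",100-.25+u/2,60-.25+v/2,z,T)
yaw=robot.observe()["tool_rot"][2]
def edge(a,b,W,H,zs):
  for z in zs:
    l,r=w(*a,z),w(*b,z); d=l-r; y=np.arctan2(-d[0],d[1]); c=(l+r)/2-H*np.array([np.cos(y),np.sin(y),0])
    print(round(z,4),"w",round(np.linalg.norm(d)*1e3,1),"yaw",round(y,3),"centre",c.round(4),"tool",((np.linalg.inv(T)@[*c,1])[:3]*1e3).round(1))
edge((165,210),(538,210),.1,.056,(.100,.1025,.105,.107))
edge((209,172),(530,177),.108,.058,(.054,.058,.060,.066))
# same check of tub B's far edge in earlier view
T=np.load("sB.npy"); edge((256,153),(506,156),.108,.058,(.054,.058,.06,.066))
T=np.load("sA.npy"); edge((188,160),(424,158),.1,.056,(.0665,))
E
```

```text
0.1 w 101.1 yaw -0.374 centre [ 0.5226 -0.1608  0.1   ] tool [ -3.9   0.8 189.9]
0.1025 w 99.6 yaw -0.374 centre [ 0.5229 -0.161   0.1025] tool [ -3.5   0.8 187.4]
0.105 w 98.1 yaw -0.374 centre [ 0.5232 -0.1611  0.105 ] tool [ -3.2   0.8 184.9]
0.107 w 97.0 yaw -0.374 centre [ 0.5235 -0.1612  0.107 ] tool [ -2.9   0.8 182.9]
0.054 w 108.8 yaw -0.386 centre [ 0.5241 -0.1675  0.054 ] tool [ -0.4   6.6 235.9]
0.058 w 106.8 yaw -0.386 centre [ 0.5244 -0.1675  0.058 ] tool [-1.000e-01  6.400e+00  2.319e+02]
0.06 w 105.8 yaw -0.386 centre [ 0.5246 -0.1675  0.06  ] tool [1.000e-01 6.400e+00 2.299e+02]
0.066 w 102.8 yaw -0.386 centre [ 0.5251 -0.1675  0.066 ] tool [  0.6   6.2 224. ]
0.054 w 109.2 yaw -0.39 centre [ 0.5243 -0.1674  0.054 ] tool [  2.3  13.8 302.7]
0.058 w 107.6 yaw -0.39 centre [ 0.5246 -0.1673  0.058 ] tool [  2.5  13.6 298.7]
0.06 w 106.9 yaw -0.39 centre [ 0.5247 -0.1673  0.06  ] tool [  2.6  13.5 296.7]
0.066 w 104.5 yaw -0.39 centre [ 0.5252 -0.1672  0.066 ] tool [  3.   13.2 290.7]
0.0665 w 99.5 yaw -0.074 centre [0.5648 0.1607 0.0665] tool [  2.9 -18.7 291.8]
```

```bash
python3 -m creep '[[[1,-6,-3,0,0,-0.6],[0,0,0,0,0,0],[0,0,0,0,0,0]]]'; python3 -m creep '[[[0,0,0,0,0,0],[0,0,0,0,0,0]]]'
```

```text
time: 7.75
tool_pos: [0.5266, -0.1677, 0.2888]
tool_rot: [-3.14, -0.012, -0.386]
contact_force: [0.2, 0.2, -1.0]
opening: 0.0474
time: 7.92
tool_pos: [0.5266, -0.1682, 0.2893]
tool_rot: [-3.14, -0.013, -0.387]
contact_force: [0.4, 0.4, -0.8]
opening: 0.0475
```

```bash
python3 -m creep '[[[0,0,-6,0.1,0.3,0],[0,0,-6,0,0,0],[0,0,0,0,0,0]]]'; python3 -m creep '[[[0,0,-4,0,0,0],[0,0,0,0,0,0]]]'
```

```text
time: 8.17
tool_pos: [0.5266, -0.1684, 0.2767]
tool_rot: [-3.14, -0.009, -0.387]
contact_force: [-0.1, -0.3, -1.8]
opening: 0.047
time: 8.33
tool_pos: [0.5264, -0.1683, 0.2716]
tool_rot: [-3.14, -0.007, -0.387]
contact_force: [-0.5, 0.3, -1.7]
opening: 0.0475
```

```bash
python3 -m creep '[[[0,0.5,-3,0,0,0],[0,0,0,0,0,0]]]'; python3 -m creep '[[[0,0,-3,0,0,0],[0,0,0,0,0,0]]]'
```

```text
time: 8.5
tool_pos: [0.5264, -0.1677, 0.2679]
tool_rot: [-3.14, -0.006, -0.387]
contact_force: [-0.1, 0.9, -2.2]
opening: 0.0474
time: 8.67
tool_pos: [0.5264, -0.1676, 0.2646]
tool_rot: [-3.14, -0.006, -0.387]
contact_force: [-0.1, 0.6, -1.0]
opening: 0.0472
```

```bash
python3 -m creep '[[[0,0,-3,0,0,0],[0,0,0,0,0,0]]]'; python3 -m creep '[[[0,0,-2,0,0,0],[0,0,0,0,0,0]]]'
```

```text
time: 8.83
tool_pos: [0.5265, -0.1677, 0.2614]
tool_rot: [-3.14, -0.007, -0.387]
contact_force: [-1.6, -0.8, -1.2]
opening: 0.0474
time: 9.0
tool_pos: [0.5265, -0.1677, 0.2592]
tool_rot: [-3.14, -0.007, -0.387]
contact_force: [-0.3, 0.1, -2.0]
opening: 0.0478
```

```bash
python3 -m creep '[[[0,0,-2,0,0,0],[0,0,0,0,0,0]]]'; python3 -m creep '[[[0,0,-2,0,0,0],[0,0,0,0,0,0]]]'
```

```text
time: 9.17
tool_pos: [0.5266, -0.1677, 0.2571]
tool_rot: [-3.14, -0.007, -0.387]
contact_force: [0.1, 0.3, -1.2]
opening: 0.0474
time: 9.33
tool_pos: [0.5266, -0.1677, 0.2549]
tool_rot: [-3.14, -0.007, -0.387]
contact_force: [0.3, -0.0, -1.8]
opening: 0.0476
```

```bash
python3 -m creep '[[[0,0,-1.5,0,0,0],[0,0,0,0,0,0]]]'; python3 -m creep '[[[0,0,0,0,0,0]]]'
```

```text
time: 9.5
tool_pos: [0.5266, -0.1677, 0.2533]
tool_rot: [-3.14, -0.007, -0.387]
contact_force: [-0.2, 0.2, -1.0]
opening: 0.0474
time: 9.58
tool_pos: [0.5266, -0.1677, 0.2532]
tool_rot: [-3.14, -0.007, -0.387]
contact_force: [-0.5, 0.8, -0.9]
opening: 0.0471
```

```bash
for i in 1; do python3 -m creep '[[[0,0,-1,0,0,0],[0,0,0,0,0,0]]]'; python3 -m creep '[[[0,0,-1,0,0,0],[0,0,0,0,0,0]]]';  done
```

```text
time: 9.75
tool_pos: [0.5267, -0.1677, 0.2523]
tool_rot: [-3.14, -0.008, -0.387]
contact_force: [-0.4, -0.2, -2.1]
opening: 0.0477
time: 9.92
tool_pos: [0.5267, -0.1677, 0.2517]
tool_rot: [-3.14, -0.008, -0.387]
contact_force: [-1.2, 0.6, 1.8]
opening: 0.0474
```

```bash
python3 -m creep '[[[0,0,-1,0,0,0],[0,0,0,0,0,0]]]'
```

```text
time: 10.08
tool_pos: [0.5267, -0.1677, 0.2512]
tool_rot: [-3.14, -0.008, -0.387]
contact_force: [-0.6, 0.8, 1.8]
opening: 0.0474
```

```bash
python3 -m creep '[[[0,0,-1.5,0,0,0],[0,0,0,0,0,0]]]'; python3 -m creep '[[[0,0,-1.5,0,0,0],[0,0,0,0,0,0]]]'
```

```text
time: 10.25
tool_pos: [0.5266, -0.1677, 0.25]
tool_rot: [-3.14, -0.009, -0.387]
contact_force: [-1.4, 0.5, 2.0]
opening: 0.0474
time: 10.42
tool_pos: [0.5266, -0.1677, 0.2486]
tool_rot: [-3.14, -0.009, -0.387]
contact_force: [-1.7, 0.3, 3.2]
opening: 0.0477
```

```bash
python3 -m creep '[[[0,0,-1.2,0,0,0],[0,0,-0.3,0,0,0]]]'; python3 -m creep '[[[0,0,-0.3,0,0,0]]]'
```

```text
time: 10.58
tool_pos: [0.5266, -0.1677, 0.2472]
tool_rot: [-3.141, -0.009, -0.387]
contact_force: [-1.9, 1.2, 4.1]
opening: 0.0474
time: 10.67
tool_pos: [0.5266, -0.1677, 0.2469]
tool_rot: [-3.14, -0.009, -0.387]
contact_force: [-1.8, 0.5, 4.3]
opening: 0.047
```

```bash
python3 -m creep '[[[0,0,-0.5,0,0,0]]]'
```

```text
time: 10.75
tool_pos: [0.5266, -0.1677, 0.2465]
tool_rot: [-3.141, -0.009, -0.387]
contact_force: [-2.8, 1.6, 10.3]
opening: 0.0476
```

```bash
python3 -m creep '[[[0,0,-0.5,0,0,0]]]'
```

```text
time: 10.83
tool_pos: [0.5267, -0.1677, 0.2465]
tool_rot: [-3.141, -0.01, -0.387]
contact_force: [-4.1, 1.5, 11.7]
opening: 0.0475
```

```bash
python3 -m creep '[[[0,0,-0.2,0,0,0],[0,0,-0.2,0,0,0],[0,0,0,0,0,0],[0,0,0,0,0,0],[0,0,0,0,0,0]]]' -0.6; python3 - <<'E'
from h import *
import cv2,numpy as np
s=robot.observe(); im=viewer.read_camera("wrist"); np.save("sD.npy",tool(s))
cv2.imwrite("pics/wDc.png",cv2.resize(im[60:360,100:460],None,fx=2,fy=2,interpolation=cv2.INTER_CUBIC)); print(s["tool_pos"],s["contact_force"],s["opening"])
E
```

```text
time: 11.25
tool_pos: [0.5268, -0.1678, 0.2458]
tool_rot: [-3.141, -0.01, -0.387]
contact_force: [-0.0, 0.7, 0.2]
opening: 0.0725
[ 0.52681296 -0.16776152  0.24575276] [-0.03975434  0.6826386   0.21472637] 0.07253449528959932
```

View pics/wDc.png

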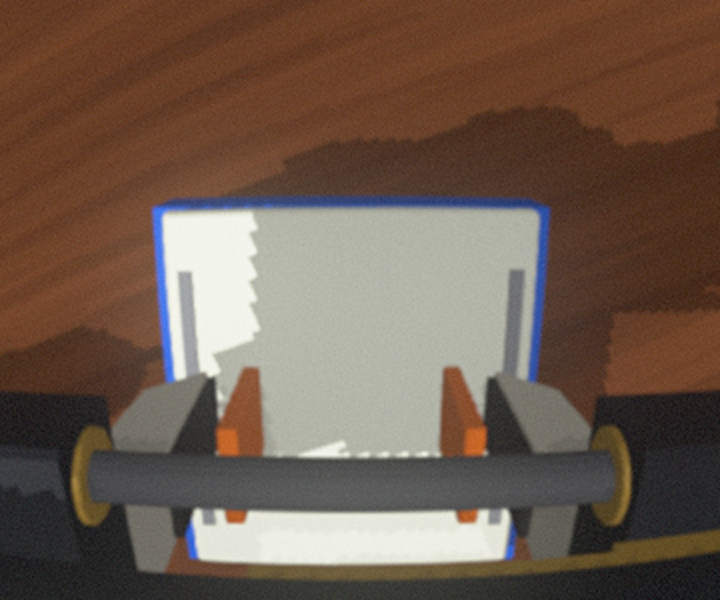

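The tabs are sprung out: outer edges at (218,430) and (485,430), 267 px against 211 px when squeezed to 48 mm, so about 60 mm. That means the barbs are out beneath the rim. The plate sits evenly in the blue collar. I'll retreat upward now.

```bash
python3 -m creep '[[[0,0,4,0,0,0],[0,0,10,0,0,0],[0,0,20,0,0,0],[0,0,25,0,0,0],[0,0,30,0,0,0]]]' -0.8; python3 -m creep '[[[0,0,22,0,0,0],[0,0,0,0,0,0],[0,0,0,0,0,0],[0,0,0,0,0,0]]]'; python3 - <<'E'
from h import *
import cv2,numpy as np
s=robot.observe(); im=viewer.read_camera("wrist"); np.save("sE.npy",tool(s))
cv2.imwrite("pics/wEc.png",cv2.resize(im[60:360,100:460],None,fx=2,fy=2,interpolation=cv2.INTER_CUBIC)); print(s["tool_pos"])
E
```

```text
time: 11.72
tool_pos: [0.5251, -0.1671, 0.3325]
tool_rot: [-3.14, 0.004, -0.387]
contact_force: [0.4, 0.3, -0.4]
opening: 0.0826
time: 12.05
tool_pos: [0.5257, -0.1673, 0.3648]
tool_rot: [-3.141, -0.01, -0.387]
contact_force: [-0.4, 0.1, 0.5]
opening: 0.0826
[ 0.52569867 -0.16728082  0.36484603]
```

View pics/wEc.png

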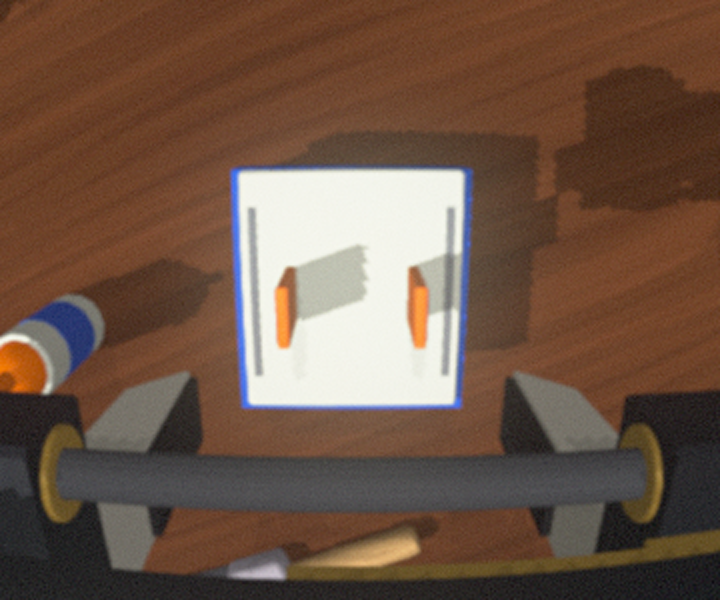

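```bash
python3 - <<'E'
from h import *
T=np.load("sE.npy"); B=[(237,171),(466,171),(460,406),(247,406)]
w=lambda u,v,z:at("wrist",100-.25+u/2,60-.25+v/2,z,T)
print(rect([w(u,v,.0605) for u,v in B],.112,.1))
l,r=w(282,315,.0985),w(420,315,.0985); d=l-r
print((l+r)/2,np.linalg.norm(d),np.arctan2(-d[0],d[1]))
E
```

```text
(array([ 0.52477126, -0.16812032, -0.38106997]), np.float64(0.001658271471988132))
[ 0.52655276 -0.16810238  0.0985    ] 0.05503003418977509 -0.3857678317171226
```

Tab spacing is 55.0 mm, which matches free tabs. The centre is within about 2 mm and the yaw matches the tub. Handing in.

```bash
python3 -c "
from cell import robot
print(robot.hand_in())"
```

```text
the job is handed in; nothing more can be done
None
```

I moved the cover from the empty tub to the paint tub, and my last checks show it latched there. The job is handed in, but it reported no verdict.

**What I did:** I squeezed both tabs at 20 N until the jaws read about 47–48 mm and lifted the cover off. I carried it above bottle height to the paint tub. Going down, I felt the gasket with the tool at z = 0.252 m and the hard collar at 0.2465 m, 5.5 mm lower as described. The highest vertical force I read was about 12 N. I then opened the fingers and backed straight up at about 12 s on the clock.

**Last checks:**
- **Tabs:** They are about 55.0 mm apart centre to centre, which matches fully sprung out.
- **Position:** The cover is within about 1–2 mm of the tub's axis, and its yaw is within 0.005 rad of the tub's.
- **Contact:** The contact force is near zero and the gripper is clear of the cover.
- **Bottles:** The glue bottle is standing. I saw no sign of contact with the other three, but I did not look at them again.

**Disagreement:** In the last picture the plate outline and the tab tops gave centres about 2 mm apart along x. That is within the calibration error. I could not measure the gasket height directly; I inferred it from the hard stop on the collar and the sprung tabs.

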